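# Open the decorator's strut-held tool chest

### The job

Two grey steel tool chests stand on the pottery decorator's bench. Open the wide one fully: lift its lid by the handle past its balance point until the gas struts hold it open against its stop, and let go. Leave the lid of the narrow chest shut.

Things in the scene. Friction and masses are not known exactly. Their poses are not given: they have to be found in the camera images.
- wide_handle (a point): Middle of the wide chest's handle: round steel bar 12 mm thick, 90 mm long, on posts at its ends, parallel to the lid's front edge. Lid shut: 116 mm above the bench, 65 mm in front of chest wall and lid edge (59 mm clear gap), nothing below. It turns with the lid, 225 mm from the hinge line; a downward grip lets it turn. Axes, lid shut: x towards the hinge, y along the bar, z up.
- wide_hinge (a point): Middle of the wide chest's hinge line, on top of its rear wall, 110 mm above the bench, fixed. x points from the chest's front to its rear (away from the handle), y along the hinge, z up. The chest: grey steel box fixed to the bench, 160 mm front to rear, 260 mm wide, 110 mm high, 12 mm lid on top. It may stand left or right of the narrow one.
- wide_lid (a joint): Angle of the wide chest's lid: 0 shut, 1.31 rad at its open stop; the handle swings up and to the rear. Weighs 0.6 kg, takes about 3 N at the handle. Below a balance point at 0.5 to 0.7 rad it falls shut; beyond it two gas struts inside carry it, damped, to the stop and hold it. There the bar is the lid's highest part, 330 mm above the bench, 50 mm in front of the hinge line.
- narrow_lid (a joint): Angle of the narrow chest's lid in rad, 0 shut. Same grey steel, depth, height and kind of handle, but only 140 mm wide with a 70 mm bar, and no struts. It is to stay shut.

How it is judged (in metres and radians):
At the end, for the whole second after the job is handed in: The wide chest's lid stands still, held open by its struts at 1.2 rad or more (stop at 1.31), and the narrow chest's lid is shut (below 0.05 rad) (value of joint wide_lid above 1.2 rad and velocity of joint wide_lid between -0.05 and 0.05 rad/s and value of joint narrow_lid below 0.05 rad); the robot touches nothing.
It fails at once if the narrow chest's lid is opened (more than 0.15 rad) (value of joint narrow_lid above 0.15 rad).
It also fails if it takes over 38 s, if anything falls off the work surface, if the arm or the gripper's body presses on something with over 40 N, if the wrist force passes 120 N, or if a joint passes its speed limit or range.

### The arm

A 6-joint arm with a two-finger parallel gripper is mounted at the origin on the work surface. World frame = base frame: x ahead of the robot, y to its left, z up, the work surface at z = 0. Lengths are in mm, angles in rad, forces in N, time in s.
With the tool pointing down it reaches from about 375 to 975 mm from the base axis. Payload 3.8 kg.
Tool frame: the origin (TCP) lies at the very end of the fingers, on their centre line; the grasp point (between the pads) lies 19 mm behind it; z points along the fingers, y is the line along which they close (so a half turn about z gives the same grasp; the last joint's range is limited). The gripper opens to 85 mm and grips with 20 to 120 N. Pads are 22 mm wide; open, the fingers measure 114 mm over their backs; the gripper's body (76 mm by 85 mm) begins 54 mm behind the grasp point. The pads swing forward as they close: fully open they stand 13 mm farther back than shut.
Start: joints at [-0.037, 0.264, 1.604, -0, 1.274, -0.037], TCP at [674.995, -0.002, 231.28] pointing down, gripper open.
Joint ranges: [-2.63, 2.63], [-0.94, 2.18], [0.31, 2.57], [-1.31, 4.45], [0, 2.66], [-2.55, 2.55]. Speed limits (rad/s): [2.57, 2.57, 3.14, 3.14, 3.14, 3.14].

### API

Orientations are given as a 3x3 rotation matrix whose columns are the frame's x, y, z axes.
In Python, from bench import ctrl, fingers, get_state, viewer gives the robot as it stands. Calls block until the motion is done:
- ctrl.movep(position, orientation): joint-space move of the TCP to a pose.
- ctrl.servo_line(position, rot=None, rate=150): straight line of the TCP; rot=None keeps the orientation; rate is the mean speed in mm/s.
- ctrl.movej(angles): joint-space move.
- fingers.move_gripper(opening, newtons=None): finger opening in mm; newtons is the grip in N (None keeps the last); returns when the fingers have stopped.
- ctrl.dwell(seconds).
- ctrl.ik(position, orientation): joint angles nearest the present ones, or None.
- get_state(): the state.
- viewer.get_image(name): name is "scene" or "side" or "wrist"; returns (picture, depth): 420x560x3 uint8, red, green, blue; 420x560 float32, mm along the optical axis (not along the pixel's ray), 0 where there is no reading.
- viewer.camera_params(name): a dict with "mtx" (3x3 intrinsics, pixels), "k1" (the pictures are not rectified: a ray, as slopes to the right and down, at radius r is drawn at 1 + k1 r^2 times it, then the intrinsics apply), "xyz" and "orientation" of the camera in the world. Camera axes: x right, y down, z forward; pixel columns grow to the right and rows downward; lengths in mm; the calibration is good to about 2 mm. A picture is of the moment at which its call begins: read the wrist's pose just before it. camera_params takes no time and is no camera call; for the wrist camera it gives the pose at the moment of the call.
A pose or a line that the arm cannot do raises ctrl.MotionError and nothing moves.
- ctrl.hand_in(): hands the job in; it is judged then, once.
Trained networks look in the newest picture that a camera, given by its name, has taken for a name from the list of things; names that differ only in an ending like _2 or _b are one class to them, and where a whole thing is asked for, a point or a joint stands for the part that bears it (a point fixed in the world has none). Each returns a list of dicts, best first, with "score" (0 to 1); they miss things now and then, are a little off and sometimes report something else, mostly with a low value. They report only what shows in the picture. A call takes as long as a camera call.
- viewer.find_in(camera, name): "rect" ([left, top, width, height] in pixels, round what is visible of it).
The state is a dict: "time_s": time; "joint_positions": joint angles; "qvel": joint speeds; "effort": joint torques, N m; "eef_pos": TCP position; "tool_rot": TCP orientation; "ft_force": force on the tool from outside, world axes, zero at the start; "wrist_torque": the same for the moment, N m; "gripper_width": finger opening in mm; "finger_force": force on a finger pad.
Only numpy, scipy, OpenCV 4.12 (cv2) and the standard library are available. Lean on these libraries where they do the work, as an engineer would, in place of code of your own. Each camera call takes 0.05 s, during which the arm holds its last target. There are 200 camera calls.

## Working session

There is one attempt and no reset: what is moved stays moved. The work goes in short steps, each a Python script; the robot and the scene stay as the last script left them, time stands still between calls to the robot, and variables do not carry over. Pictures are saved under pics/ and viewed, at most 10 in all, crops included, and the job is handed in when it is done.

```bash
ls; mkdir -p pics; cat > h.py <<'E'
import numpy as np, cv2
from bench import ctrl, fingers, get_state, viewer
def cloud(name, img=None):
    p=viewer.camera_params(name); pic,d=viewer.get_image(name)
    K=np.array(p["mtx"],float); k1=p["k1"]
    h,w=d.shape; u,v=np.meshgrid(np.arange(w),np.arange(h))
    pts=np.stack([u,v],-1).reshape(-1,1,2).astype(np.float64)
    s=cv2.undistortPoints(pts,K,np.array([k1,0,0,0.])).reshape(h,w,2)
    c=np.dstack([s[...,0]*d,s[...,1]*d,d])
    W=c@np.array(p["orientation"]).T+np.array(p["xyz"])
    W[d<=0]=np.nan
    return pic,d,W
E
python3 - <<'E'
from h import *
ims=[]
for n in ["scene","side"]:
    pic,d,W=cloud(n); np.save(f"{n}.npy",W)
    print(n,viewer.camera_params(n)["xyz"])
    for k in ["wide_handle","narrow_lid","wide_lid"]:
        for r in viewer.find_in(n,k)[:3]:
            x,y,w,h=[int(a) for a in r["rect"]]
            print(k,round(r["score"],2),[x,y,w,h],W[min(419,y+h//2),min(559,x+w//2)].round())
    cv2.imwrite(f"pics/{n}.png",pic[...,::-1])
E
```

```text
pics
scene [ 943.27332955  560.44346834 1076.25075973]
wide_handle 0.81 [290, 242, 140, 140] [555. 253. 126.]
narrow_lid 0.68 [191, 116, 97, 58] [685.  36. 464.]
wide_lid 0.63 [294, 242, 136, 139] [549. 253. 123.]
side [ 193.49297144 -870.93763198  821.78187448]
wide_handle 0.84 [176, 150, 104, 64] [527. 229. 123.]
narrow_lid 0.9 [250, 265, 131, 86] [ 529. -256.  123.]
wide_lid 0.87 [178, 149, 103, 67] [528. 225. 124.]
wide_lid 0.46 [176, 152, 107, 101] [500. 143. 122.]
```

View pics/scene.png

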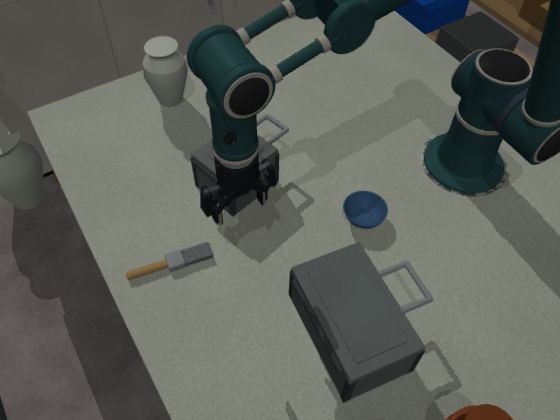

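View pics/side.png

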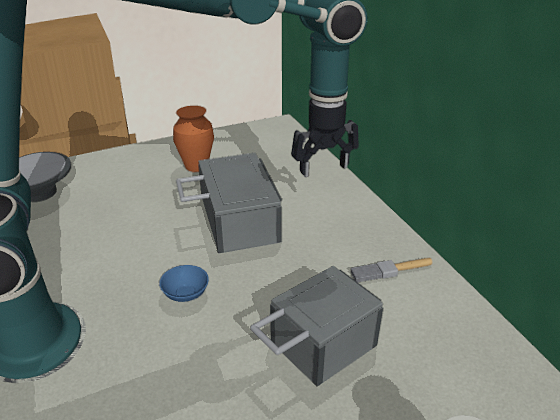

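The wide chest is the one at y>0: in the scene view its lid is around (355,315) and its bar runs from about (408,265) to (430,297). In the side view the bar is at about (180,190). The narrow chest is at y<0. I'll fit the wide chest from the clouds next.

```bash
python3 - <<'E'
import numpy as np,cv2
for n in ["scene","side"]:
    W=np.load(n+".npy").reshape(-1,3); W=W[~np.isnan(W[:,0])]
    m=(W[:,2]>105)&(W[:,2]<135)&(W[:,1]>50)&(W[:,1]<450)&(W[:,0]>300)&(W[:,0]<800)
    P=W[m]; c=np.array([545,250.])
    T=P[(P[:,2]>117)]
    # big component via occupancy grid opening
    g=np.zeros((500,400),np.uint8); ij=(P[:,:2]-[300,50]).astype(int); g[ij[:,0],ij[:,1]]=255
    g=cv2.morphologyEx(g,cv2.MORPH_CLOSE,np.ones((9,9)))
    o=cv2.morphologyEx(g,cv2.MORPH_OPEN,np.ones((41,41)))
    cs,_=cv2.findContours(o,0,2); b=max(cs,key=cv2.contourArea)
    r=cv2.minAreaRect(b); bx=cv2.boxPoints(r)[:,::-1]+[300,50]
    print(n,"lid center",np.array(r[0][::-1])+[300,50],r[1],r[2],bx.round().tolist(), "z",np.median(T[:,2]))
    # frame
    L=bx[np.argmax(np.linalg.norm(bx-np.roll(bx,-1,0),axis=1))]-np.roll(bx,-1,0)[np.argmax(np.linalg.norm(bx-np.roll(bx,-1,0),axis=1))]
    yv=L/np.linalg.norm(L); yv*=np.sign(yv[1]); xv=np.array([yv[1],-yv[0]])
    ctr=bx.mean(0); q=P[:,:2]-ctr; a=q@xv; t=q@yv
    H=(a<-95)&(a>-170)&(abs(t)<80)
    print("xv",xv,"yaw",np.arctan2(xv[1],xv[0]),"handle n",H.sum())
    B=H&(a<np.percentile(a[H],3)+14); 
    print("a pct",np.percentile(a[H],[0,3,10,50]).round(),"bar t",np.percentile(t[B],[1,99]).round(),"a med",np.median(a[B]),"z",np.median(P[B,2]),"xy",P[B,:2].mean(0), "pred",ctr-145*xv)
E
```

```text
scene lid center [556.76660156 235.15081787] (260.4097595214844, 173.0542449951172) 7.1934709548950195 [[626.0, 95.0], [455.0, 117.0], [487.0, 375.0], [659.0, 353.0]] z 123.56803071986178
xv [ 0.99212897 -0.12522021] yaw -0.12554978621208346 handle n 534
a pct [-156. -153. -150. -142.] bar t [-49.  51.] a med -146.56777148311158 z 121.15557867165688 xy [411.53627613 255.98629655] pred [412.90789669 253.30774848]
side lid center [553.87332153 230.08511353] (262.64068603515625, 171.63592529296875) 7.319018840789795 [[622.0, 89.0], [452.0, 111.0], [485.0, 371.0], [656.0, 349.0]] z 123.54554696118521
xv [ 0.99185222 -0.12739381] yaw -0.12774093219774083 handle n 282
a pct [-155. -153. -151. -132.] bar t [-45.  50.] a med -147.41190695690815 z 120.98491857702294 xy [407.15582131 243.89857083] pred [410.05475027 248.55722334]
```

```bash
cat >> h.py <<'E'
def R(yaw):
    c,s=np.cos(yaw),np.sin(yaw); best=None
    for k in (1,-1):
        y=k*np.array([c,s,0]); z=np.array([0,0,-1.]); M=np.column_stack([np.cross(y,z),y,z])
        q=ctrl.ik([411,252,260],M)
        if q is not None and (best is None or abs(q[5])<best[0]): best=(abs(q[5]),M)
    return best[1]
E
python3 - <<'E'
from h import *
yaw=-0.127; M=R(yaw)
ctrl.movep([411,251,260],M)
fingers.move_gripper(56,30)
pic,d,W=cloud("wrist"); np.save("wrist.npy",W); s=get_state()
print(s["time_s"],np.round(s["eef_pos"],1),np.round(s["joint_positions"],2),s["gripper_width"])
for r in viewer.find_in("wrist","wide_handle"): print(r)
cv2.imwrite("pics/wrist1.png",pic[...,::-1])
xv=np.array([np.cos(yaw),np.sin(yaw)]); yv=np.array([-xv[1],xv[0]])
P=W.reshape(-1,3); P=P[~np.isnan(P[:,0])]; q=P[:,:2]-[411,251]; a,t=q@xv,q@yv
m=(P[:,2]>100)&(P[:,2]<135)&(abs(a)<25)&(abs(t)<30)
print(m.sum(),"a",np.percentile(a[m],[2,50,98]),"z",np.percentile(P[m,2],[5,50,95]))
if m.sum()>20: print("slope",np.polyfit(t[m],a[m],1))
m2=(P[:,2]>100)&(P[:,2]<135)&(abs(a)<12); print("t",np.percentile(t[m2],[1,99]))
m3=(P[:,2]>100)&(P[:,2]<135)&(a>40)&(a<150)
e=[(tt,a[m3&(abs(t-tt)<3)].min()) for tt in range(-90,91,15) if (m3&(abs(t-tt)<3)&(abs(tt)>55)).sum()>5]; print("edge",e)
E
```

```text
2.225 [411.2 250.8 259.9] [ 0.5  -0.13  1.97  0.    1.3   0.62] 55.72730747624273
{'rect': [270.0, 34.1, 289.0, 280.8], 'score': 0.6}
816 a [-6.73119982 -1.06169463  4.53806404] z [118.09472677 121.24633054 122.88807639]
slope [ 0.00179261 -1.07402451]
t [-46.14257891  53.09882776]
edge [(-90, np.float64(101.3814676926172)), (-75, np.float64(92.07833203120367)), (-60, np.float64(63.03172587703929)), (60, np.float64(63.92645055463173)), (75, np.float64(63.88711972035117)), (90, np.float64(63.995279181825886))]
```

View pics/wrist1.png

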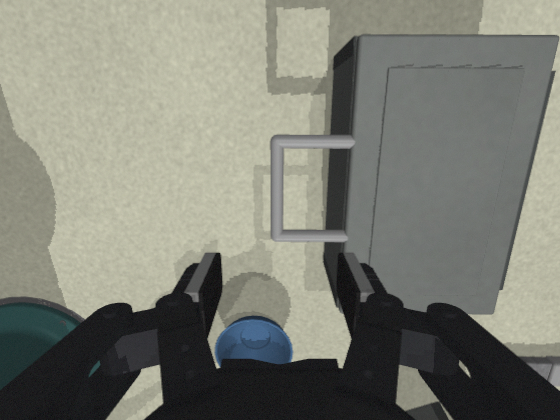

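The wide chest's bar shows at column 278, rows 135 to 240, parallel to the lid edge at about column 350. The yaw fits, and the bar centre is about (410, 254). The gap is clear, so I'll grip.

```bash
python3 - <<'E'
from h import *
M=np.array(get_state()["tool_rot"])
ctrl.servo_line([410.3,254,97],M,rate=120)
fingers.move_gripper(5,40)
s=get_state(); print(s["time_s"],np.round(s["eef_pos"],1),s["gripper_width"],s["finger_force"],np.round(s["ft_force"],1))
yaw=-0.127; xv=np.array([np.cos(yaw),np.sin(yaw),0]); 
p0=np.array(s["eef_pos"]); 
f=lambda th: p0+xv*(225-225*np.cos(th+.027))+np.array([0,0,225*np.sin(th+.027)-6])
for th in (.06,.12):
    ctrl.servo_line(f(th),M,rate=40)
    s=get_state(); print(th,s["time_s"],np.round(np.array(s["eef_pos"])-f(th),1),round(s["gripper_width"],1),np.round(s["ft_force"],1))
E
```

```text
4.2583 [409.3 254.3  97.5] 10.658600019564972 39.06014263629913 [-4.5  1.5  4.9]
0.06 4.7583 [-0.2 -0.  -0.1] 10.2 [-1.5  2.5 -4.5]
0.12 5.2417 [-0.2  0.   0.3] 10.7 [-2.6  2.3 -2.2]
```

```bash
python3 - <<'E'
from h import *
s=get_state(); M=np.array(s["tool_rot"]); yaw=-0.127; xv=np.array([np.cos(yaw),np.sin(yaw),0])
p0=np.array([409.3,254.3,97.5])
f=lambda th: p0+xv*(225-225*np.cos(th+.027))+np.array([0,0,225*np.sin(th+.027)-6])
for th in np.arange(.22,1.27,.1):
    ctrl.servo_line(f(th),M,rate=50)
    s=get_state(); F=np.array(s["ft_force"]); print(round(th,2),round(s["time_s"],2),round(s["gripper_width"],1),F.round(1))
    if s["gripper_width"]<8 or np.linalg.norm(F)>40: print("stop"); break
E
```

```text
0.22 5.84 10.3 [-5.1  2.  -1.7]
0.32 6.44 11.0 [-5.   2.9  0.1]
0.42 7.04 10.4 [-6.1  1.3  1.6]
0.52 7.64 10.7 [-9.6  1.4  4.3]
0.62 8.24 10.4 [-11.3   0.5   7. ]
0.72 8.84 10.4 [-12.1  -1.9  10. ]
0.82 9.44 10.3 [-12.8  -1.6  13.6]
0.92 10.04 10.1 [-9.  -1.9 12.1]
1.02 10.64 10.5 [-4.9 -2.1 10. ]
1.12 11.24 10.5 [-3.2 -1.9  7.7]
1.22 11.84 10.3 [-1.  -3.5  7.3]
```

```bash
python3 - <<'E'
from h import *
fingers.move_gripper(60); ctrl.dwell(0.6)
s=get_state(); p=np.array(s["eef_pos"]); print(s["time_s"],np.round(s["ft_force"],1),s["gripper_width"])
ctrl.servo_line(p+[0,0,110],rate=100)
ctrl.servo_line(p+[-120,-60,120],rate=150)
ctrl.dwell(0.5)
s=get_state(); print(s["time_s"],np.round(s["ft_force"],1))
for n in ("side","scene"):
    pic,d,W=cloud(n); P=W.reshape(-1,3); cv2.imwrite(f"pics/{n}2.png",pic[...,::-1])
    m=(abs(P[:,0]-582)<45)&(abs(P[:,1]-232)<70)&(P[:,2]>300)&(P[:,2]<350)
    print(n,m.sum(),P[m].mean(0) if m.any() else "", P[m,2].max() if m.any() else "")
E
```

```text
12.9667 [-0.2 -1.4 -0.9] 60.068972143833115
15.7667 [-1.  -0.2 -0.6]
side 180 [576.80598303 212.95933326 324.82789992] 336.8929892767778
scene 567 [584.46162292 235.28347129 327.8128532 ] 337.5209399309771
```

View pics/side2.png

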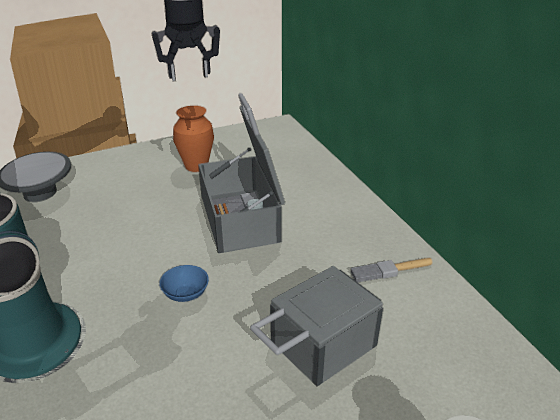

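The wide lid stands open with its bar at about (243,98), roughly 330 mm above the bench. The narrow chest at about (325,315) is shut, and the gripper at (190,50) is clear of everything. I'll hand in.

```bash
python3 -c "
from h import *
print(ctrl.hand_in())"
```

```text
the job is handed in; nothing more can be done
None
```

I opened the wide chest's lid to its stop and let go; the struts hold it there with its bar about 330 mm above the bench, the narrow chest is still shut, the arm is clear, and I handed the job in at about 16 s of the 38 s limit (no verdict was returned).

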